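# Lift a moulded bracket out of its mould and hold it level over the inspection camera

## Task

Two moulded parts lie in the open mould: lift out the one with the flat upright web (not the one with the round post), keep it level, and hold it still, level and centred about 80 mm above the lens of the upward-looking inspection camera for at least two seconds. The job finishes while you are holding it there in the air: do not put it down or let go. Leave the other part in its cavity, keep off the camera, and leave the other things on the bench where they are.

Things in the scene. Friction and masses are not known exactly. Their poses are not given: they have to be found in the camera images.
- bracket: the part to lift: plain cast aluminium, about 0.13 kg, an upside-down T. Base plate 64 mm along its own x, 56 mm along its y, 8 mm thick; on its middle stands a flat upright web 12 mm thick (x), 44 mm long (y), its top 44 mm above the underside. Origin: centre of the underside of the base plate; z up. Grip it across the web's 12 mm; when seated, the web stands 34 mm proud of the mould's top face.
- post_part: the part to leave alone: the same aluminium base plate (64 x 56 x 8 mm), but with a round upright post of 26 mm diameter, top 44 mm above the underside. Origin: centre of the underside; z up. It lies in the other cavity.
- mould: lower half of an open mould: dark steel block fixed to the bench, 130 mm (x) x 230 mm (y) x 45 mm high. Origin: centre of its underside. Two equal cavities 67 x 59 mm, 10 mm deep, centred at y = -45 and +45 mm; the parts lie in them square to the block, either in either, undersides 35 mm above the bench. Four guide pins, 12 mm diameter, 16 mm high, on its top at x = +-45, y = +-98 mm.
- camera: upward-looking inspection camera fixed to the bench: square aluminium foot 100 x 100 x 12 mm, black barrel 60 mm diameter, ring light 84 mm diameter on top, 80 mm high in all. Origin: centre of the foot's underside. It may stand on the robot's left or right, the mould on the other side.
- camera_lens (a point): centre of the camera's lens, in the middle of its flat top, 80 mm above the bench; z up
- joystick: bystander: red joystick box 120 x 75 x 35 mm with a stick, 87 mm high in all; origin: centre of the underside
- bottle: bystander: white plastic bottle, 52 mm diameter, 120 mm high; origin: centre of the underside
- weight: bystander: steel check weight with a knob, 44 mm diameter, 66 mm high; origin: centre of the underside
Things that resemble listed ones, but are neither listed nor needed, are in the scene too. Leave any green or turquoise look-alike of the bracket alone.

How it is judged:
On the way, in this order (a step that is already met when the one before it is completed fails the run):
1. the bracket is held by the fingers clear above the mould: underside more than 15 mm above the mould's top face, touching nothing else (contact force between bracket and the fingers above 1 N and contact force between bracket and mould below 0.05 N and contact force between bracket and camera below 0.05 N and contact force between bracket and post_part below 0.05 N and contact force between bracket and joystick below 0.05 N and contact force between bracket and bottle below 0.05 N and contact force between bracket and weight below 0.05 N and z of bracket in the frame of mould above 0.06 m), for 0.1 s.
2. the bracket is held still and level over the lens for 1.5 s (contact force between bracket and the fingers above 1 N and contact force between bracket and mould below 0.05 N and contact force between bracket and camera below 0.05 N and contact force between bracket and post_part below 0.05 N and contact force between bracket and joystick below 0.05 N and contact force between bracket and bottle below 0.05 N and contact force between bracket and weight below 0.05 N and horizontal distance between bracket and camera_lens below 0.018 m and z of bracket in the frame of camera_lens between 0.055 and 0.105 m and angle between bracket's own z axis and vertical below 0.1 rad and linear speed of bracket below 0.03 m/s and angular speed of bracket below 0.2 rad/s), for 1.5 s.
At the end, for the whole second after the job is handed in: the bracket hangs in the fingers' grip and touches nothing else; its origin is within 18 mm of the lens axis and 55 to 105 mm above the lens, its tilt under 0.10 rad, its speed under 0.03 m/s and 0.2 rad/s; the other part has moved less than 12 mm and the bystanders less than 30 mm (all of step 2 and distance of post_part from where it was at the start of the episode below 0.012 m and angle between post_part's own z axis and vertical below 0.15 rad and distance of each of joystick, bottle, weight from where it was at the start of the episode below 0.03 m); the arm keeps its last pose, push and grip.
It fails at once if the bracket is tilted by more than 0.35 rad (angle between bracket's own z axis and vertical above 0.35 rad).
It fails at once if the other part is moved out of place (over 12 mm) (distance of post_part from where it was at the start of the episode above 0.012 m).
It fails at once if the camera is touched by the robot or the bracket with more than 2 N (contact force between any of the arm, the fingers, bracket and camera above 2 N).
It fails at once if a bystander is moved by more than 30 mm (distance of any of joystick, bottle, weight from where it was at the start of the episode above 0.03 m).
It also fails if it takes over 46 s, if anything falls off the work surface, if the arm or the gripper's body presses on something with over 40 N, if the wrist force passes 120 N, or if a joint passes its speed limit or range.

## Robot

A 6-joint arm with a two-finger parallel gripper is mounted at the origin on the work surface. World frame = base frame: x ahead of the robot, y to its left, z up, the work surface at z = 0. Lengths are in m, angles in rad, forces in N, time in s.
With the tool pointing down it reaches from about 0.3 to 0.775 m from the base axis. Payload 14.6 kg.
Tool frame: the origin (TCP) lies at the very end of the fingers, on their centre line; the grasp point (between the pads) lies 19 mm behind it (r.grasp_offset is the distance from the TCP to the grasp point, in m); z points along the fingers, y is the line along which they close (so a half turn about z gives the same grasp; the last joint's range is limited). The gripper opens to 85 mm and grips with 20 to 120 N. Pads are 22 mm wide; open, the fingers measure 114 mm over their backs; the gripper's body (76 mm by 85 mm) begins 54 mm behind the grasp point. The pads swing forward as they close: fully open they stand 13 mm farther back than shut.
Start: joints at [1.274, 0.3, 1.521, -0, 1.321, -0.067], TCP at [0.125, 0.536, 0.231] pointing down, gripper open.
Joint ranges: [-3.03, 3.03], [-0.79, 2.21], [0.23, 2.52], [-1.04, 4.18], [0, 3.07], [-2.55, 2.55]. Speed limits (rad/s): [2.22, 2.22, 2.57, 3.14, 3.14, 3.14].

## Interface

Orientations are given as [roll, pitch, yaw] about the fixed x, y, z axes, in that order (R = Rz(yaw) Ry(pitch) Rx(roll)).
In Python, from bench import r, imaging, job gives the robot as it stands.
- The arm moves only by the shell command python3 -m inch 'ROWS' [FORCE]. ROWS is JSON, one flat list of numbers, 7 for each row, row after row: the shift along the tool's x, y, z in units of 0.02 m (1.0 is 0.02 m), then the turn, a rotation vector about the tool's x, y, z in units of 0.15 rad (1.0 is 0.15 rad), then the closure, from 0 (fully open) to 1 (shut). A call has 1 to 20 rows; each row shifts and turns the commanded pose from where the row before left it, along the tool's axes as they then stand; what a row does not reach is not made up. A row lasts 1/8 s, in which the tool goes at most 62.5 mm and 10.7 degrees, less where a joint would pass 70% of its speed; a pose out of reach is approached as far as the arm can. A call with a number of a shift or a turn outside -1 to 1 is refused whole. A call with a gripper value outside its range is refused whole. The fingers move at their own pace and stop on an object; FORCE is the grip in N (left out, the last holds). Time passes only in rows, so rows that do not move let the fingers close. It gives the time, the measured TCP pose, the force, the opening and the grip force at its end, in the units of the state.
- r.get_obs(): the state, without advancing time (a new reading comes with each control period).
- imaging.get_image(name): name is "scene" or "top"; returns (picture, depth): 420x560x3 uint8, red, green, blue; 420x560 float32, m along the optical axis (not along the pixel's ray), 0 where there is no reading.
- imaging.calibration(name): a dict with "camera_matrix" (3x3 intrinsics, pixels), "k1" (the pictures are not rectified: a ray, as slopes to the right and down, at radius r is drawn at 1 + k1 r^2 times it, then the intrinsics apply), "extrinsics" (4x4, takes a point from camera to world coordinates). Camera axes: x right, y up, looking along -z (the intrinsics and any distortion apply to the point x, -y, -z); pixel columns grow to the right and rows downward; lengths in m; the calibration is good to about 2 mm. A picture is of the moment at which its call begins. calibration takes no time and is no camera call.
- job.job_done(): hands the job in; it is judged then, once.
The state is a dict: "t": time; "joint_pos": joint angles; "joint_vel": joint speeds; "effort": joint torques, N m; "ee_pos": TCP position; "eef_rot": TCP orientation; "ft_force": force on the tool from outside, world axes, zero at the start; "wrist_torque": the same for the moment, N m; "gripper_width": finger opening in m; "gripper_force": force on a finger pad.
Only numpy, scipy, OpenCV 4.12 (cv2) and the standard library are available. Lean on these libraries where they do the work, as an engineer would, in place of code of your own. Each camera call takes 0.05 s, during which the arm holds its last target. There are 200 camera calls.

## Working session

There is one attempt and no reset: what is moved stays moved. The work goes in short steps, Python scripts to look and compute and a shell command to move; the robot and the scene stay as the last step left them, time stands still between calls to the robot, and variables do not carry over. Pictures are saved under pics/ and viewed, at most 10 in all, crops included, and the job is handed in when it is done.

```bash
ls; mkdir -p pics; cat > h.py <<'E'
import numpy as np, cv2
from bench import r, imaging, job
def world(name, px, depth):
    c=imaging.calibration(name);K=np.array(c["camera_matrix"]);E=np.array(c["extrinsics"])
    out=[]
    for u,v in px:
        d=depth[int(round(v)),int(round(u))]
        p=cv2.undistortPoints(np.array([[[u,v]]],float),K,np.array([c["k1"],0,0,0.]))[0,0]
        out.append((E@np.array([p[0]*d,-p[1]*d,-d,1]))[:3])
    return np.array(out)
def cloud(name,depth):
    c=imaging.calibration(name);K=np.array(c["camera_matrix"]);E=np.array(c["extrinsics"])
    h,w=depth.shape;g=np.stack(np.meshgrid(np.arange(w),np.arange(h)),-1).reshape(-1,1,2).astype(float)
    p=cv2.undistortPoints(g,K,np.array([c["k1"],0,0,0.]))[:,0].reshape(h,w,2)
    P=np.stack([p[...,0]*depth,-p[...,1]*depth,-depth,np.ones_like(depth)],-1)@E.T
    return P[...,:3]
E
python3 - <<'E'
from h import *
for n in("scene","top"):
    im,d=imaging.get_image(n);cv2.imwrite(f"pics/{n}0.png",im[...,::-1]);np.save(f"{n}0.npy",d)
    print(n,np.round(imaging.calibration(n)["extrinsics"],2).tolist())
print(r.get_obs())
E
```

```text
pics
scene [[-0.67, -0.64, 0.39, 0.9], [0.74, -0.58, 0.34, 0.3], [0.01, 0.51, 0.86, 0.99], [0.0, 0.0, 0.0, 1.0]]
top [[-0.02, 0.99, -0.13, 0.39], [-1.0, -0.02, 0.0, -0.07], [0.0, 0.13, 0.99, 0.92], [0.0, 0.0, 0.0, 1.0]]
{'t': 0.1, 'joint_pos': array([ 1.27438706e+00,  3.00457583e-01,  1.52151621e+00,  7.71375878e-06,
        1.32071889e+00, -6.65812951e-02]), 'joint_vel': array([ 0.0011295 , -0.00288326, -0.0004403 , -0.00059577, -0.00015257,
        0.00062257]), 'effort': array([ 4.21752222e-03, -5.44367230e+01, -3.62373698e+01,  1.42752651e-04,
        2.96662663e-03,  5.82324060e-05]), 'ee_pos': array([0.12522442, 0.53533668, 0.23075617]), 'eef_rot': array([-3.14049555e+00, -8.06428713e-05,  2.91176272e+00]), 'ft_force': array([-0.7188468 ,  0.34608259,  0.00997557]), 'wrist_torque': array([-0.00038236,  0.04644245, -0.01346093]), 'gripper_force': 0.0, 'gripper_width': 0.08533987800849852}
```

View pics/top0.png

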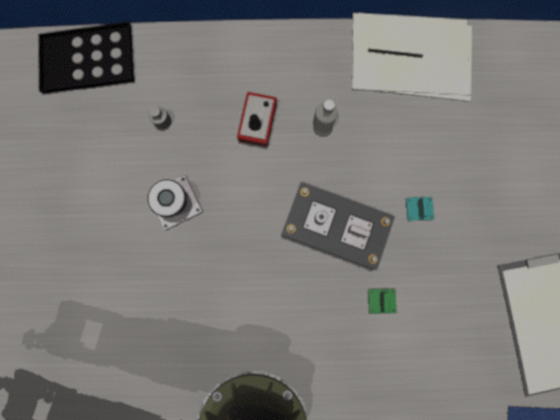

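View pics/scene0.png

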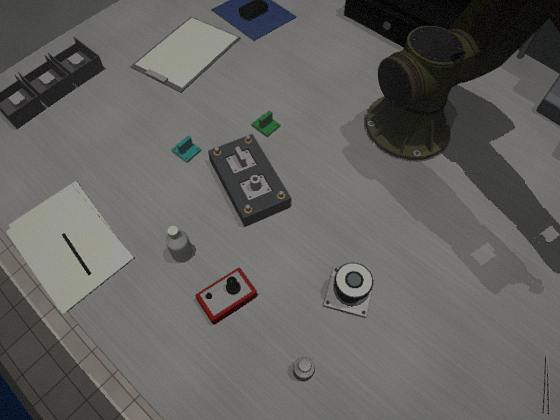

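Candidates in the top image are the web part in the mould (358,232), the post part (320,218), the turquoise look-alike (420,209) and the green look-alike (382,301). I choose (358,232); in the scene view it is at (240,158). Next I check it in a close crop and measure.

```bash
python3 - <<'E'
from h import *
im=cv2.imread("pics/top0.png");s=cv2.imread("pics/scene0.png")
a=cv2.resize(im[175:280,270:410],None,fx=5,fy=5,interpolation=cv2.INTER_CUBIC)[:,:]
cv2.imwrite("pics/crop1.png",a)
d=np.load("top0.npy");P=cloud("top",d);Z=P[...,2]
def rect(m,n):
    q=P[m][:,:2]; 
    (c,s,a)=cv2.minAreaRect((q*1000).astype(np.float32)); print(n,m.sum(),np.round(c,1),np.round(s,1),round(a,1),"mean",np.round(q.mean(0)*1000,1),"z",np.median(Z[m]).round(4))
R=np.zeros(Z.shape,bool);R[175:280,275:405]=1
rect(R&(Z>.038)&(Z<.05),"mould top")
W=np.zeros(Z.shape,bool);W[215:250,340:378]=1
rect(W&(Z>.068)&(Z<.09),"web")
W[:]=0;W[205:232,305:335]=1
rect(W&(Z>.068)&(Z<.09),"post")
W[:]=0;W[165:235,140:215]=1
rect(W&(Z>.07)&(Z<.09),"camtop"); rect(W&(Z>.007)&(Z<.02),"foot")
for n,(u,v) in dict(bottle=(328,105),joy=(254,122),weight=(157,112)).items(): print(n,world("top",[(u,v)],d).round(3))
# scene
d=np.load("scene0.npy");P=cloud("scene",d);Z=P[...,2]
W=np.zeros(Z.shape,bool);W[140:178,222:262]=1;rect(W&(Z>.068)&(Z<.09),"web s")
W=np.zeros(Z.shape,bool);W[130:230,200:295]=1;rect(W&(Z>.038)&(Z<.05),"mould s")
W=np.zeros(Z.shape,bool);W[255:320,320:385]=1;rect(W&(Z>.07)&(Z<.09),"cam s")
E
```

```text
mould top 5339 [ 457.9 -202.4] [231.8 130.9] 68.6 mean [ 457.  -201.7] z 0.0451
web 124 [ 441.6 -243.6] [44.1 12.4] 68.6 mean [ 441.1 -243. ] z 0.0789
post 112 [ 474.2 -159.5] [23.2 24.7] 43.5 mean [ 473.9 -159. ] z 0.0794
camtop 1138 [521.3 180.5] [82.8 81.4] 9.2 mean [520.9 179. ] z 0.0814
foot 727 [521.1 180.4] [100.8  99.7] 25.2 mean [510.  160.3] z 0.0128
bottle [[ 0.713 -0.178  0.12 ]]
joy [[ 0.691 -0.015  0.082]]
weight [[0.725 0.21  0.068]]
web s 114 [ 454.2 -212.1] [116.3  19. ] 72.5 mean [ 448.  -226.1] z 0.0797
mould s 3463 [ 456.8 -201.6] [234.9 132.3] 68.7 mean [ 462.2 -194.4] z 0.0456
cam s 1140 [523.9 180.7] [82.4 82.9] 38.1 mean [525.2 181.8] z 0.0812
```

View pics/crop1.png

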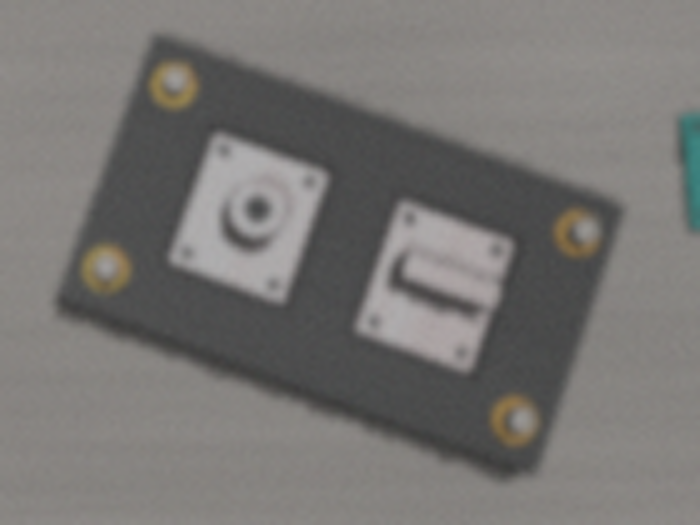

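The crop shows the flat upright web at about (445,285), in the cavity nearer the robot's right. The other cavity, at (255,210), holds the round post, so my choice is confirmed. I swing over on an arc around the base.

```bash
python3 -m inch '[-1,0,0,0,0,0.23,0,-1,0,0,0,0,0.23,0,-1,0,0,0,0,0.23,0,-1,0,0,0,0,0.23,0,-1,0,0,0,0,0.23,0,-1,0,0,0,0,0.23,0,-1,0,0,0,0,0.23,0,-1,0,0,0,0,0.23,0,-1,0,0,0,0,0.23,0,-1,0,0,0,0,0.23,0,-1,0,0,0,0,0.23,0,-1,0,0,0,0,0.23,0,-1,0,0,0,0,0.23,0,-1,0,0,0,0,0.23,0,-1,0,0,0,0,0.23,0,-1,0,0,0,0,0.23,0,-1,0,0,0,0,0.23,0,-1,0,0,0,0,0.23,0,-1,0,0,0,0,0.23,0,-1,0,0,0,0,0.23,0]'
python3 -m inch '[-1,0,0,0,0,0.23,0,-1,0,0,0,0,0.23,0,-1,0,0,0,0,0.23,0,-1,0,0,0,0,0.23,0,-1,0,0,0,0,0.23,0,-1,0,0,0,0,0.23,0,-1,0,0,0,0,0.23,0,-1,0,0,0,0,0.23,0,-1,0,0,0,0,0.23,0,-1,0,0,0,0,0.23,0,-1,0,0,0,0,0.23,0,-1,0,0,0,0,0.23,0,-1,0,0,0,0,0.23,0,-1,0,0,0,0,0.23,0,-1,0,0,0,0,0.23,0,-1,0,0,0,0,0.23,0,-1,0,0,0,0,0.23,0,-1,0,0,0,0,0.23,0,-1,0,0,0,0,0.23,0,-1,0,0,0,0,0.23,0]'
```

```text
t: 2.6
ee_pos: [0.4589, 0.327, 0.2313]
eef_rot: [3.142, 0.0, 2.219]
ft_force: [0.8, -0.3, 0.6]
gripper_width: 0.0857
gripper_force: 0.0
t: 5.1
ee_pos: [0.5826, -0.0451, 0.2313]
eef_rot: [3.142, -0.0, 1.529]
ft_force: [-0.4, -0.0, -0.5]
gripper_width: 0.0854
gripper_force: 0.0
```

```bash
python3 -m inch '[-0.93,-0.6,0,0,0,0,0,-0.93,-0.6,0,0,0,0,0,-0.93,-0.6,0,0,0,0,0,-0.93,-0.6,0,0,0,0,0,-0.93,-0.6,0,0,0,0,0,-0.93,-0.6,0,0,0,0,0,-0.93,-0.6,0,0,0,0,0,-0.93,-0.6,0,0,0,0,0,-0.93,-0.6,0,0,0,0,0,-0.93,-0.6,0,0,0,0,0,-0.93,-0.6,0,0,0,0,0,0,0,0,0,0,0.74,0,0,0,0,0,0,0.74,0,0,0,0,0,0,0.74,0,0,0,1,0,0,0,0,0,0,1,0,0,0,0,0,0,1,0,0,0,0,0,0,0,0,0,0,0,0,0,0,0,0,0,0]'
cat > d.py <<'E'
from h import *
import sys
t=np.array([float(a) for a in sys.argv[1:4]]);o=r.get_obs();y=o["eef_rot"][2]
d=t-o["ee_pos"];print("pos",o["ee_pos"].round(4),"rot",o["eef_rot"].round(4),"units",np.round([(np.cos(y)*d[0]+np.sin(y)*d[1])/.02,(np.sin(y)*d[0]-np.cos(y)*d[1])/.02,-d[2]/.02],2))
if len(sys.argv)>4: print("turn z",round((y-float(sys.argv[4]))/.15,3))
E
python3 d.py .4415 -.2437 .05 1.197
python3 - <<'E'
from h import *
im,d=imaging.get_image("top");P=cloud("top",d);print("x")
cv2.imwrite("pics/top1.png",cv2.resize(im[150:300,260:460,::-1],None,fx=4,fy=4,interpolation=cv2.INTER_CUBIC))
im,d=imaging.get_image("scene");cv2.imwrite("pics/sc1.png",cv2.resize(im[90:240,160:340,::-1],None,fx=4,fy=4,interpolation=cv2.INTER_CUBIC))
E
```

```text
t: 7.48
ee_pos: [0.4427, -0.2434, 0.1722]
eef_rot: [3.14, 0.0, 1.199]
ft_force: [-1.0, -0.1, -0.4]
gripper_width: 0.0855
gripper_force: 0.0
pos [ 0.4427 -0.2434  0.1722] rot [3.1405e+00 3.0000e-04 1.1987e+00] units [-0.03 -0.05  6.11]
turn z 0.012
x
```

View pics/sc1.png

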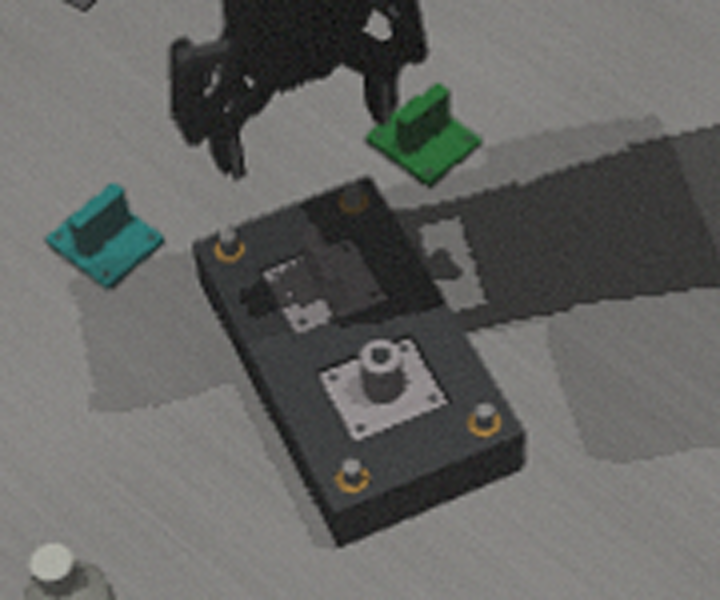

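The image shows the fingers straddling the web from above at about (310,110), lined up with it. The post part at (380,380) is well clear. I go down and close.

```bash
python3 -m inch '[0,-0.05,1,0,0,0,0,0,0,1,0,0,0,0,0,0,1,0,0,0,0,0,0,1,0,0,0,0,0,0,0.7,0,0,0,0,0,0,0.7,0,0,0,0,0,0,0.35,0,0,0,0,0,0,0.35,0,0,0,0,0,0,0,0,0,0,0,0,0,0,0,0,0,0]'
python3 -m inch '[0,0,0,0,0,0,0.5,0,0,0,0,0,0,0.7,0,0,0,0,0,0,0.8,0,0,0,0,0,0,1,0,0,0,0,0,0,1,0,0,0,0,0,0,1,0,0,0,0,0,0,1,0,0,0,0,0,0,1,0,0,0,0,0,0,1,0,0,0,0,0,0,1]' 60; python3 d.py .4415 -.2437 .05 1.197
```

```text
t: 8.82
ee_pos: [0.4419, -0.2428, 0.0496]
eef_rot: [3.141, 0.0, 1.199]
ft_force: [1.2, 0.4, 0.5]
gripper_width: 0.0858
gripper_force: 0.0
t: 10.07
ee_pos: [0.4419, -0.2428, 0.0494]
eef_rot: [3.141, 0.0, 1.199]
ft_force: [-0.2, -0.2, 5.8]
gripper_width: 0.0112
gripper_force: 59.0
pos [ 0.4419 -0.2428  0.0494] rot [3.1412e+00 1.0000e-04 1.1988e+00] units [-0.05 -0.   -0.03]
turn z 0.012
```

```bash
python3 -m inch '[0,0,-0.2,0,0,0,1,0,0,-0.2,0,0,0,1,0,0,-0.2,0,0,0,1,0,0,-0.3,0,0,0,1,0,0,-0.3,0,0,0,1,0,0,-0.5,0,0,0,1,0,0,-0.8,0,0,0,1,0,0,-1,0,0,0,1,0,0,-1,0,0,0,1,0,0,-1,0,0,0,1,0,0,-1,0,0,0,1,0,0,-0.5,0,0,0,1,0,0,0,0,0,0,1,0,0,0,0,0,0,1]'
python3 - <<'E'
from h import *
print(r.get_obs()["ft_force"])
im,d=imaging.get_image("scene");cv2.imwrite("pics/sc2.png",cv2.resize(im[60:240,140:350,::-1],None,fx=3.3,fy=3.3,interpolation=cv2.INTER_CUBIC))
E
```

```text
t: 11.82
ee_pos: [0.4415, -0.2425, 0.1887]
eef_rot: [-3.141, -0.0, 1.199]
ft_force: [0.2, -0.0, -0.8]
gripper_width: 0.011
gripper_force: 58.4
[ 0.18523183 -0.04919911 -0.80491638]
```

View pics/sc2.png

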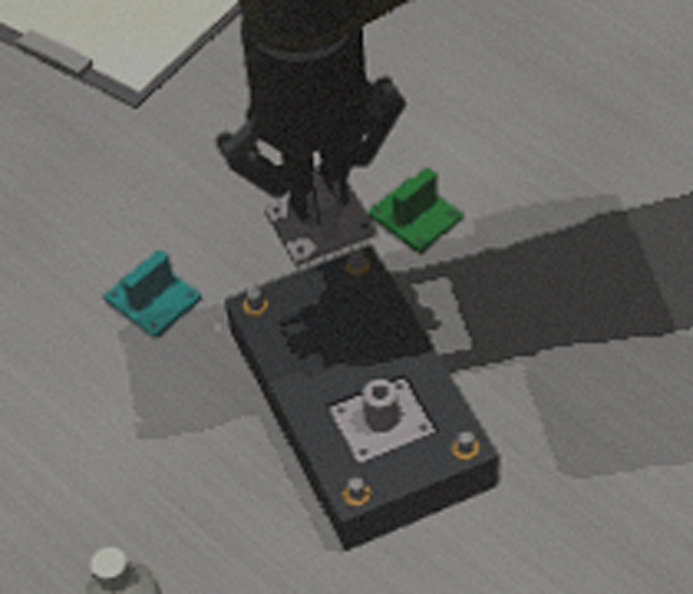

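The image shows the bracket at about (320,225) hanging level in the fingers above the empty cavity, with the post part undisturbed at (380,415). I carry it across to the camera.

```bash
python3 -m inch '[0.3,-0.06,0,0,0,0,1,0.6,-0.11,0,0,0,0,1,0.9,-0.17,0,0,0,0,1,1,-0.19,0,0,0,0,1,1,-0.19,0,0,0,0,1,1,-0.19,0,0,0,0,1,1,-0.19,0,0,0,0,1,1,-0.19,0,0,0,0,1,1,-0.19,0,0,0,0,1,1,-0.19,0,0,0,0,1,1,-0.19,0,0,0,0,1,1,-0.19,0,0,0,0,1,1,-0.19,0,0,0,0,1,1,-0.19,0,0,0,0,1,1,-0.19,0,0,0,0,1,0.9,-0.17,0,0,0,0,1,0.8,-0.15,0,0,0,0,1,0.6,-0.11,0,0,0,0,1,0.4,-0.08,0,0,0,0,1,0.2,-0.04,0,0,0,0,1]'
python3 d.py .522 .1805 .174 1.199
```

```text
t: 14.38
ee_pos: [0.5042, 0.0918, 0.1892]
eef_rot: [-3.142, 0.0, 1.199]
ft_force: [0.5, -0.1, -0.8]
gripper_width: 0.011
gripper_force: 58.4
pos [0.5042 0.0918 0.1892] rot [-3.1416e+00  1.0000e-04  1.1988e+00] units [ 4.46 -0.78  0.76]
turn z -0.001
```

```bash
python3 -m inch '[0.4,-0.08,0,0,0,0,1,0.7,-0.12,0,0,0,0,1,0.8,-0.14,0,0,0,0,1,0.8,-0.14,0,0,0,0,1,0.7,-0.12,0,0,0,0,1,0.5,-0.09,0.1,0,0,0,1,0.3,-0.06,0.2,0,0,0,1,0.2,-0.03,0.2,0,0,0,1,0.06,0,0.2,0,0,0,1,0,0,0.06,0,0,0,1,0,0,0,0,0,0,1,0,0,0,0,0,0,1,0,0,0,0,0,0,1,0,0,0,0,0,0,1]'
python3 d.py .522 .1805 .174 1.199
python3 - <<'E'
from h import *
im,d=imaging.get_image("scene");P=cloud("scene",d);Z=P[...,2]
cv2.imwrite("pics/sc3.png",cv2.resize(im[180:340,270:450,::-1],None,fx=3.5,fy=3.5,interpolation=cv2.INTER_CUBIC))
E
```

```text
t: 16.12
ee_pos: [0.522, 0.1802, 0.1741]
eef_rot: [3.142, -0.0, 1.199]
ft_force: [-0.1, -0.3, -0.7]
gripper_width: 0.011
gripper_force: 58.4
pos [0.522  0.1802 0.1741] rot [ 3.1415e+00 -1.0000e-04  1.1987e+00] units [ 0.01 -0.01  0.01]
turn z -0.002
```

View pics/sc3.png

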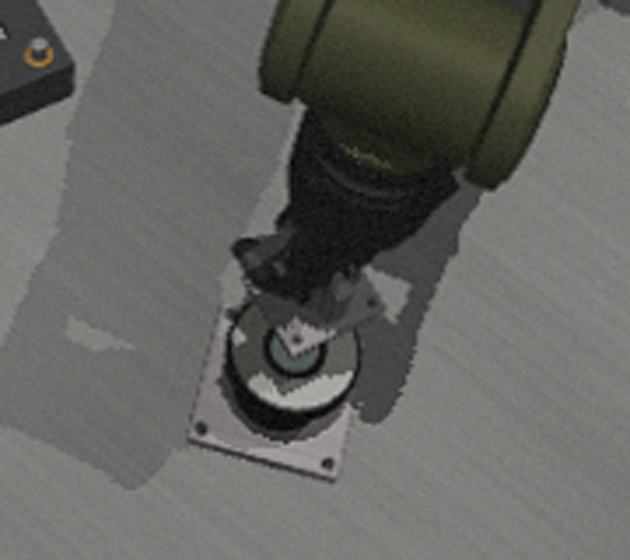

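The bracket hangs over the lens: its base plate is at about (320,315), with the camera's ring light below it at (295,355). I hold for 2.5 s and check that the plate is level and centred.

```bash
python3 -m inch '[0,0,0,0,0,0,1,0,0,0,0,0,0,1,0,0,0,0,0,0,1,0,0,0,0,0,0,1,0,0,0,0,0,0,1,0,0,0,0,0,0,1,0,0,0,0,0,0,1,0,0,0,0,0,0,1,0,0,0,0,0,0,1,0,0,0,0,0,0,1,0,0,0,0,0,0,1,0,0,0,0,0,0,1,0,0,0,0,0,0,1,0,0,0,0,0,0,1,0,0,0,0,0,0,1,0,0,0,0,0,0,1,0,0,0,0,0,0,1,0,0,0,0,0,0,1,0,0,0,0,0,0,1,0,0,0,0,0,0,1]'
python3 - <<'E'
from h import *
_,d=imaging.get_image("scene");P=cloud("scene",d);Z=P[...,2]
W=np.zeros(Z.shape,bool);W[255:284,335:384]=1
m=W&(Z>.155)&(Z<.18);q=P[m]
A=np.c_[q[:,:2]-[.522,.18],np.ones(len(q))]
k=np.ones(len(q),bool)
for _ in range(6):
    c=np.linalg.lstsq(A[k],q[k,2],rcond=None)[0];e=abs(A@c-q[:,2]);k=e<max(.0015,2*np.median(e))
print(k.sum(),"slopes,z",c.round(4));print(q[k].min(0).round(3),q[k].max(0).round(3))
(cc,s,a)=cv2.minAreaRect((q[k][:,:2]*1000).astype(np.float32));print(cc,s,a)
E
```

```text
t: 18.68
ee_pos: [0.522, 0.1803, 0.1741]
eef_rot: [-3.142, 0.0, 1.199]
ft_force: [0.3, 0.0, -1.0]
gripper_width: 0.0108
gripper_force: 58.4
273 slopes,z [-0.0095 -0.0148  0.1681]
[0.494 0.142 0.166] [0.562 0.215 0.17 ]
(523.4027099609375, 178.8200225830078) (55.431663513183594, 64.69098663330078) 68.71932220458984
```

The plate is level to within 0.02 rad, centred to about 2 mm, and its underside is 80 mm above the lens. I hand the job in.

```bash
python3 -c "
from bench import job
print(job.job_done())"
```

```text
the job is handed in; nothing more can be done
None
```

I lifted the web bracket out and handed the job in at about 19 s of the 46 s allowed, with the arm still holding it level (within 0.02 rad), about 2 mm off the lens axis and 80 mm above the lens; no verdict came back.

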